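# Load the sampler carriage and start the run

### The job

Draw the sampler's carriage out from under its tower, move the rinse bottle from it to stand in the grey tray, and stand every sample jar from the bench upright in the carriage. Slide the loaded carriage fully home under the tower, and only then pull the spring start knob all the way out for a moment and let it spring back in. Leave the other things on the bench where they are.

Things in the scene. Friction and masses are not known exactly. Their poses are not given: they have to be found in the camera images.
- sampler: Fixed bench-top sampler; origin on the bench; its y axis (near world y) is the carriage's path. In its frame, mm: base x -70..70, y -200..310, 22 high; white tower: column y 240..310, 300 high, whose head overhangs the path at x -75..75, y 65..240, from 150 to 300 above the bench. Pod with a panel sloping to the robot: x -200..-70, y 60..160, up to 90 high.
- carriage (a joint): Sampler's sliding carriage, m: 0 = fully home under the tower head (end stop), 0.21 = fully out (end stop); it slides out along the sampler's -y and stays where it is left (about 2 N friction). Starts home or up to 50 mm out.
- bed (a point): Centre of the carriage bed's floor, 36 mm above the bench; moves with the carriage, axes parallel to the sampler's. Flat aluminium bed, inside 130 (x) by 176 mm (y), lip 15 mm high, 5 thick all round. Room for four jars two by two (e.g. 30 mm either side in x, 44 in y). Fully out, its +y end is 52 mm clear of the tower head.
- handle (a point): Grip point of the carriage's handle: an upright black tab 50 mm wide (x), 12 mm thick (y, along the path), on a low arm from the bed's -y end. 82 mm above the bench, 18 below the tab's top, 170 mm to -y of the bed centre; axes parallel to the sampler's. Pinch it from above across its thickness. With the carriage home it is 105 mm from the head's edge.
- start_knob (a joint): Spring start knob, m: 0 = at rest, 0.016 = pulled fully out (end stop). The spring pulls it back in by itself when let go; it takes about 8 N to hold it fully out.
- knob_grip (a point): Centre of the start knob's head: black cylinder 36 mm diameter, 22 mm long, on a thin neck, its underside 14 mm off the pod's sloping panel. The point's z axis is the pull direction, square out of the panel: tilted 25 degrees from vertical towards the robot (sampler's -x). y axis parallel to the sampler's y.
- jar0_mid (a point): Sample jar: squat amber jar with a white cap as wide as the body, 52 mm diameter, 62 mm tall, about 0.15 kg, heavy thick base; this point is its centre, 31 mm above its underside; z up along the jar. Two to four are present, standing on the bench to the right of the sampler's pod; None if absent.
- jar1_mid (a point): Sample jar: squat amber jar with a white cap as wide as the body, 52 mm diameter, 62 mm tall, about 0.15 kg, heavy thick base; this point is its centre, 31 mm above its underside; z up along the jar. Two to four are present, standing on the bench to the right of the sampler's pod; None if absent.
- jar2_mid (a point): Sample jar: squat amber jar with a white cap as wide as the body, 52 mm diameter, 62 mm tall, about 0.15 kg, heavy thick base; this point is its centre, 31 mm above its underside; z up along the jar. Two to four are present, standing on the bench to the right of the sampler's pod; None if absent.
- jar3_mid (a point): Sample jar: squat amber jar with a white cap as wide as the body, 52 mm diameter, 62 mm tall, about 0.15 kg, heavy thick base; this point is its centre, 31 mm above its underside; z up along the jar. Two to four are present, standing on the bench to the right of the sampler's pod; None if absent.
- rinse_mid (a point): Rinse bottle: plain white straight cylinder with a narrower black cap, 38 mm diameter, 92 mm tall, 0.12 kg, standing on the carriage bed at the start; this point is its centre, 46 mm above its underside; z up.
- tray_in (a point): Centre of the inner floor of the fixed grey open tray on the left of the bench: outside 130 mm (x) by 120 mm (y) by 35 mm high, walls 4 mm; z up, axes along its sides; the floor is about 4 mm above the bench.
- beaker: Bystander: clear beaker, 60 mm diameter, 75 mm tall, standing among the jars; origin at its underside.
- tip_box: Bystander: grey pipette-tip box 120 x 85 x 67 mm; origin at its underside.
- wide_jar: Bystander: wide glass jar 80 mm diameter, 80 mm tall; origin at its underside.
- reagent: Bystander: big amber bottle 72 mm diameter, 170 mm tall; origin at its underside.
- vial_rack: Bystander: red vial rack 90 x 180 x 35 mm with a few small vials; origin at its underside.
There are look-alikes about, which are no part of the job. Leave any green or yellow look-alike of the part that bears jar2_mid alone.

How it is judged:
By the outcome, as a careful person would: the job done as asked, in the order asked, and still so for the second after the job is handed in, with the robot touching nothing.
Of jar0, jar1, jar2, jar3 only 2 to 4 are there at a start; the rules pass over those that are not, and their reading is None.
At some moment in a run one of jar0, jar1, jar2, jar3 may be knocked a few centimetres aside while the robot is not near it.
It also fails if it takes over 210 s, if anything falls off the work surface, if the arm or the gripper's body presses on something with over 40 N, if the wrist force passes 120 N, or if a joint passes its speed limit or range.

### The arm

A 6-joint arm with a two-finger parallel gripper is mounted at the origin on the work surface. World frame = base frame: x ahead of the robot, y to its left, z up, the work surface at z = 0. Lengths are in m, angles in rad, forces in N, time in s.
With the tool pointing down it reaches from about 0.225 to 0.875 m from the base axis. Payload 3.4 kg.
Tool frame: the origin (TCP) lies at the very end of the fingers, on their centre line; the grasp point (between the pads) lies 19 mm behind it; z points along the fingers, y is the line along which they close (so a half turn about z gives the same grasp; the last joint's range is limited). The gripper opens to 85 mm and grips with 20 to 120 N. Pads are 22 mm wide; open, the fingers measure 114 mm over their backs; the gripper's body (76 mm by 85 mm) begins 54 mm behind the grasp point. The pads swing forward as they close: fully open they stand 13 mm farther back than shut.
Start: joints at [1.211, 0.276, 1.505, -0, 1.361, -0.121], TCP at [0.136, 0.559, 0.231] pointing down, gripper open.
Joint ranges: [-2.89, 2.89], [-0.75, 2.08], [0.22, 2.7], [-1.18, 4.32], [0.11, 2.71], [-2.7, 2.7]. Speed limits (rad/s): [2.57, 2.57, 3.14, 3.14, 3.14, 3.14].

### API

Orientations are given as [roll, pitch, yaw] about the fixed x, y, z axes, in that order (R = Rz(yaw) Ry(pitch) Rx(roll)).
In Python, from bench import env, viewer, order gives the robot as it stands. The module is installed in compiled form; this text tells all that it offers.
- The arm moves only by the shell command python3 -m jog 'ROWS' [FORCE]. ROWS is JSON, a list of rows, each a list of 5 numbers: the closure in counts, from 0 (fully open) to 255 (shut), then the shift along the tool's x, y, z as a fraction of full scale, then the turn about the tool's z as a fraction of full scale. In form: [[claw, x, y, z, twist], ...]. A call has 1 to 10 rows; each row shifts and turns the commanded pose from where the row before left it, along the tool's axes as they then stand; what a row does not reach is not made up. Full scale, the value 1, is 4 cm for a shift and 0.12 rad for a turn. A row lasts 1/12 s, in which the tool goes at most 41.7 mm and 7.16 degrees, less where a joint would pass 70% of its speed; a pose out of reach is approached as far as the arm can. A call with a number of a shift or a turn outside -1 to 1 is refused whole. A call with a gripper value outside its range is refused whole. The fingers move at their own pace and stop on an object; FORCE is the grip in N (left out, the last holds). Time passes only in rows, so rows that do not move let the fingers close. It gives the time, the measured TCP pose, the force, the opening and the grip force at its end, in the units of the state.
- env.state(): the state, without advancing time (a new reading comes with each control period).
- viewer.grab_frame(name): name is "scene" or "top" or "wrist"; returns a dict with "color" (400x640x3 uint8, red, green, blue), "camera_matrix" (3x3 intrinsics, pixels), "k1" (the pictures are not rectified: a ray, as slopes to the right and down, at radius r is drawn at 1 + k1 r^2 times it, then the intrinsics apply), "extrinsics" (4x4, takes a point from world to camera coordinates). Camera axes: x right, y up, looking along -z (the intrinsics and any distortion apply to the point x, -y, -z); pixel columns grow to the right and rows downward; lengths in m; the calibration is good to about 2 mm. A picture is of the moment at which its call begins. There is no depth.
- order.finish_job(): hands the job in; it is judged then, once.
Trained networks look in the newest picture that a camera, given by its name, has taken for a name from the list of things; names that differ only in an ending like _2 or _b are one class to them, and where a whole thing is asked for, a point or a joint stands for the part that bears it (a point fixed in the world has none). Each returns a list of dicts, best first, with "p" (0 to 1); they miss things now and then, are a little off and sometimes report something else, mostly with a low value. They report only what shows in the picture. A call takes as long as a camera call. They do not tell look-alikes from the thing itself.
- viewer.recognise(query, camera): "rect" ([left, top, width, height] in pixels, round what is visible of it).
- viewer.cut_out(query, camera): "region" (400x640 bool, what is visible of it) and "rect" ([left, top, width, height] in pixels, round what is visible of it).
- viewer.landmark_of(query, camera): "location" ([row, column] in pixels: a listed point, or the origin of a listed thing).
The state is a dict: "t": time; "q": joint angles; "joint_vel": joint speeds; "effort": joint torques, N m; "tool_pos": TCP position; "tool_rot": TCP orientation; "ft_force": force on the tool from outside, world axes, zero at the start; "moment": the same for the moment, N m; "grip_width": opening from 0.0 (shut) to 1.0 (fully open); "grip_force": force on a finger pad.
Only numpy, scipy, OpenCV 4.12 (cv2) and the standard library are available. Lean on these libraries where they do the work, as an engineer would, in place of code of your own. Each camera call takes 0.05 s, during which the arm holds its last target. There are 200 camera calls.

## Working session

There is one attempt and no reset: what is moved stays moved. The work goes in short steps, Python scripts to look and compute and a shell command to move; the robot and the scene stay as the last step left them, time stands still between calls to the robot, and variables do not carry over. Pictures are saved under pics/ and viewed, at most 14 in all, crops included, and the job is handed in when it is done.

```bash
mkdir -p pics
cat > h.py <<'E'
import numpy as np, cv2, json
from bench import env, viewer, order
from scipy.spatial.transform import Rotation as R
def grab(n,f=None):
    d=viewer.grab_frame(n)
    if f: cv2.imwrite('pics/'+f,d['color'][:,:,::-1])
    return d
def ray(d,rc):
    K=np.array(d['camera_matrix']);E=np.array(d['extrinsics'])
    k=d['k1']; p=np.array([(rc[1]-K[0,2])/K[0,0],(rc[0]-K[1,2])/K[1,1]])
    s=p.copy()
    for _ in range(20): s=p/(1+k*(s@s))
    v=E[:3,:3].T@np.array([s[0],-s[1],-1]); c=-E[:3,:3].T@E[:3,3]
    return c,v
def at(d,rc,z):
    c,v=ray(d,rc); return c+v*(z-c[2])/v[2]
def px(d,P):
    E=np.array(d['extrinsics']);K=np.array(d['camera_matrix'])
    q=E[:3,:3]@np.array(P)+E[:3,3]; s=np.array([q[0],-q[1]])/-q[2]; s=s*(1+d['k1']*(s@s))
    return s[1]*K[1,1]+K[1,2], s[0]*K[0,0]+K[0,2]
E
python3 - <<'E'
from h import *
np.set_printoptions(precision=3,suppress=True)
print(env.state())
Z={'bed':.036,'handle':.082,'knob_grip':.09,'jar0_mid':.031,'rinse_mid':.082,'tray_in':.004,'sampler':0,'beaker':0,'tip_box':0,'wide_jar':0,'reagent':0,'vial_rack':0}
for c in('scene','top'):
    d=grab(c,c+'0.png')
    print(c,d['camera_matrix'][0],d['k1'],-np.array(d['extrinsics'])[:3,:3].T@np.array(d['extrinsics'])[:3,3])
    for k,z in Z.items():
        for r in viewer.landmark_of(k,c)[:7]:
            if r['p']>.2: print(c,k,round(r['p'],2),np.array(r['location']),at(d,r['location'],z))
E
```

```text
{'t': 0.0, 'q': array([ 1.211,  0.277,  1.506, -0.   ,  1.361, -0.121]), 'joint_vel': array([ 0.001, -0.001, -0.   , -0.001,  0.002, -0.   ]), 'effort': array([  0.001, -41.677, -24.582,   0.   ,   0.011,  -0.   ]), 'tool_pos': array([0.136, 0.558, 0.23 ]), 'tool_rot': array([-3.14 , -0.   ,  2.903]), 'ft_force': array([ 0.236, -0.113,  1.027]), 'moment': array([-0.043, -0.022, -0.007]), 'grip_force': 0.0, 'grip_width': 1.0022543244238464}
scene [430.029   0.    321.979] 0.032795038659570654 [ 0.309 -0.963  1.215]
scene bed 0.64 [178.4 344.6] [0.619 0.1   0.036]
scene bed 0.52 [198.  349.8] [0.612 0.002 0.036]
scene bed 0.41 [304.7 330.3] [ 0.446 -0.387  0.036]
scene handle 0.6 [203.  356.9] [ 0.618 -0.063  0.082]
scene knob_grip 0.59 [198. 349.] [ 0.596 -0.042  0.09 ]
scene knob_grip 0.51 [169.2 300. ] [0.458 0.134 0.09 ]
scene jar0_mid 0.52 [203.7 359.1] [ 0.639 -0.028  0.031]
scene rinse_mid 0.5 [166.4 336.4] [0.593 0.124 0.082]
scene tray_in 0.68 [155.7 277.4] [0.395 0.315 0.004]
scene tray_in 0.44 [121.7 307.7] [0.557 0.495 0.004]
scene sampler 0.84 [199.4 349.7] [0.619 0.025 0.
[... 603 characters left out ...]
608 0.112 0.036]
top handle 0.59 [171.6 335.3] [ 0.623 -0.065  0.082]
top knob_grip 0.74 [180.9 280.9] [0.588 0.12  0.09 ]
top knob_grip 0.44 [219.4 278.9] [0.457 0.125 0.09 ]
top tray_in 0.81 [237.3 226.8] [0.401 0.316 0.004]
top sampler 0.6 [177.  311.3] [0.62  0.017 0.   ]
top sampler 0.45 [253.7 458.4] [ 0.345 -0.509  0.   ]
top beaker 0.52 [186.9 412.2] [ 0.586 -0.35   0.   ]
top beaker 0.27 [251.9 456.3] [ 0.351 -0.501  0.   ]
top tip_box 0.7 [275.7 414.2] [ 0.267 -0.348  0.   ]
top wide_jar 0.57 [252.7 455.7] [ 0.348 -0.499  0.   ]
top wide_jar 0.34 [175.3 308.2] [0.627 0.029 0.   ]
top reagent 0.85 [193.5 181.4] [0.557 0.485 0.   ]
top vial_rack 0.77 [133.1 316. ] [0.786 0.001 0.   ]
```

View pics/top0.png

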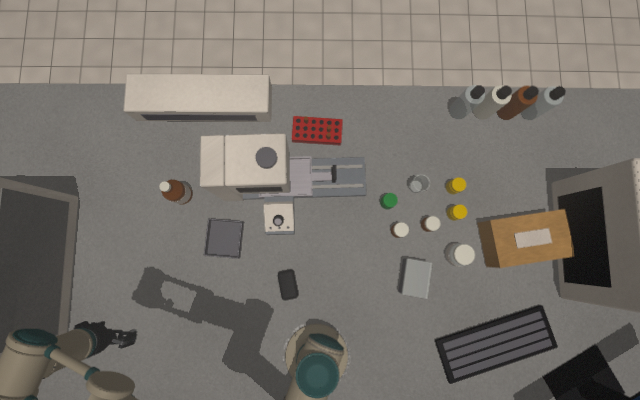

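View pics/scene0.png

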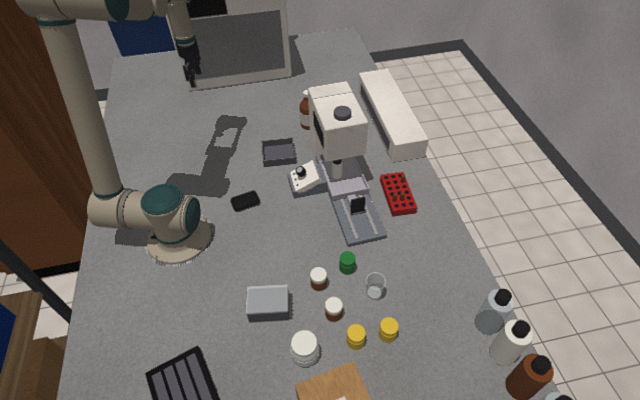

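The top view shows two white-capped jars, at (401,229) and (432,223). The green one at (389,200) and the yellow ones at (457,185) and (459,212) are look-alikes, and the large white one at (461,254) is the wide jar. The tab is at (334,173), the knob at (278,220) and the tray at (225,238). I'll confirm with one enlarged crop.

Run:
```python
from h import *
np.set_printoptions(precision=3,suppress=True)
t=cv2.imread('pics/top0.png'); s=cv2.imread('pics/scene0.png')
a=cv2.resize(t[140:280,190:490],None,fx=2.6,fy=2.6,interpolation=cv2.INTER_CUBIC)
b=cv2.resize(s[130:325,280:440],None,fx=1.2,fy=1.2,interpolation=cv2.INTER_CUBIC)
cv2.imwrite('pics/crop1.png',a)
d=grab('top')
g=t.astype(int)
m=((g.min(2)>170)).astype(np.uint8)
n,l,st,c=cv2.connectedComponentsWithStats(m)
for i in range(1,n):
    if st[i,4]>40 and 380<c[i,0]<480 and 150<c[i,1]<280: print('white',c[i],st[i],at(d,c[i][::-1],.062))
```

```text
white [432.091 223.172] [427 217  12  13  99] [ 0.448 -0.398  0.062]
white [401.037 229.157] [395 223  13  13 134] [ 0.428 -0.29   0.062]
white [463.921 254.54 ] [456 245  18  19 239] [ 0.342 -0.503  0.062]
```

View pics/crop1.png

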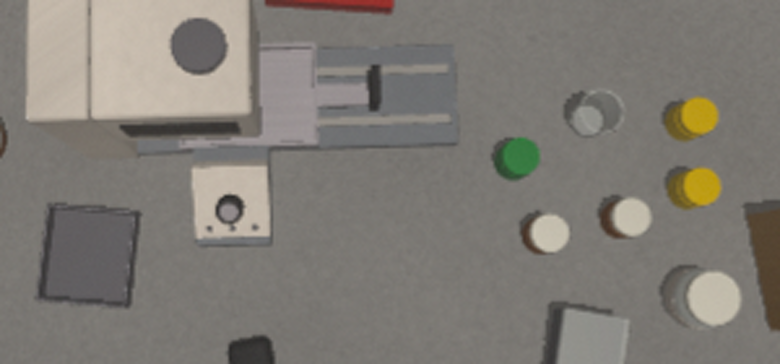

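The crop confirms two amber jars with white caps, at crop (547,233) and (627,217). The knob is at (229,209), the tab top at (375,87) and the tray centre at about (90,255).

```bash
cat >> h.py <<'E'
def to(P,yaw=None):
    "tool-axis shifts (in 4cm units) and twist units from the present pose to P; shifts valid after twist if yaw given"
    s=env.state(); r=R.from_euler('xyz',s['tool_rot']); tw=0
    if yaw is not None:
        y0=s['tool_rot'][2]; tw=-((yaw-y0+np.pi/2)%np.pi-np.pi/2); r=r*R.from_euler('z',tw)
    v=r.inv().apply(np.array(P)-s['tool_pos'])/.04
    print('t',round(s['t'],2),'pos',s['tool_pos'].round(4),'yaw',round(s['tool_rot'][2],3),'-> xyz',v.round(2),'twist',round(tw/.12,2))
E
python3 - <<'E'
from h import *
np.set_printoptions(precision=4,suppress=True)
d=grab('top')
C=lambda x,y,z:at(d,((y+.5)/2.6-.5+140,(x+.5)/2.6-.5+190),z)
for n,p in dict(tab=(375,87,.1),rail1a=(320,71,.022),rail1b=(447,68,.022),rail2a=(320,124,.022),rail2b=(447,120,.022),bR=(452,45,.022),bR2=(457,143,.022),bL2=(138,155,.022),bedR=(317,44,.051),bedR2=(316,147,.051),knob=(229,209,.1),headU=(250,0,.3),headL=(257,108,.3),t1=(50,205,.035),t2=(139,211,.035),t3=(130,305,.035),t4=(39,298,.035)).items(): print(n,C(*p)[:2])
to([.42,-.06,.23],np.pi+.03)
to([.62,-.063,.23],np.pi+.03)
E
```

```text
tab [ 0.6133 -0.059 ]
rail1a [0.6524 0.0123]
rail1b [ 0.6576 -0.1635]
rail2a [0.5781 0.012 ]
rail2b [ 0.5845 -0.1626]
bR [ 0.6904 -0.1709]
bR2 [ 0.5526 -0.1759]
bL2 [0.5341 0.2597]
bedR [0.683  0.0165]
bedR2 [0.5418 0.0173]
knob [0.454  0.1275]
headU [0.6665 0.0897]
headL [0.5461 0.0806]
t1 [0.4641 0.373 ]
t2 [0.4565 0.2538]
t3 [0.3319 0.2622]
t4 [0.3407 0.3826]
t 1.4 pos [0.136  0.5587 0.2313] yaw 2.903 -> xyz [ -6.63 -15.67   0.03] twist -2.24
t 1.4 pos [0.136  0.5587 0.2313] yaw 2.903 -> xyz [-11.63 -15.9    0.03] twist -2.24
```

```bash
python3 -m jog '[[0,0,0,0,-1],[0,0,0,0,-1],[0,0,0,0,-0.3],[0,-0.4,-1,0,0],[0,-0.4,-1,0,0],[0,-0.4,-1,0,0],[0,-0.4,-1,0,0],[0,-0.4,-1,0,0],[0,-0.4,-1,0,0],[0,-0.4,-1,0,0]]' 30; python3 -m jog '[[0,-0.45,-1,0,0],[0,-0.45,-1,0,0],[0,-0.45,-1,0,0],[0,-0.45,-1,0,0],[0,-0.45,-1,0,0],[0,-0.5,-1,0,0],[0,-0.5,-1,0,0],[0,-0.5,-1,0,0],[0,0,0,0,0]]'
python3 - <<'E'
from h import *
to([.613,-.059,.23],np.pi+.035)
E
```

```text
t: 2.23
tool_pos: [0.2546, 0.2904, 0.2315]
tool_rot: [3.141, 0.001, -3.103]
ft_force: [1.7, -0.3, -0.4]
grip_width: 0.999
grip_force: 0.0
t: 2.98
tool_pos: [0.4112, -0.0109, 0.2317]
tool_rot: [-3.137, 0.004, -3.112]
ft_force: [-0.4, -0.3, 0.2]
grip_width: 0.998
grip_force: 0.0
t 2.98 pos [ 0.4112 -0.0109  0.2317] yaw -3.112 -> xyz [-5.   -1.38  0.07] twist -0.04
```

```bash
python3 -m jog '[[0,0,-0.7,0,0],[0,0,-0.7,0,0],[0,-1,0,0,0],[0,-1,0,0,0],[0,-1,0,0,0],[0,-1,0,0,0],[0,-1,0,0,0],[0,0,0,0.5,0],[0,0,0,0.5,0],[0,0,0,0,0]]'
python3 - <<'E'
from h import *
np.set_printoptions(precision=4,suppress=True)
d=grab('wrist','w1.png')
to([.613,-.059,.065],np.pi+.035)
print(px(d,[.613,-.059,.1]),viewer.landmark_of('handle','wrist')[:2])
E
```

```text
t: 3.82
tool_pos: [0.6068, -0.0518, 0.1867]
tool_rot: [3.139, -0.009, -3.104]
ft_force: [-1.1, -0.6, -1.4]
grip_width: 1.004
grip_force: 0.0
t 3.87 pos [ 0.6073 -0.052   0.1889] yaw -3.104 -> xyz [-0.15 -0.18  3.1 ] twist 0.02
(np.float64(217.43661055847437), np.float64(307.3883061584822)) [{'location': [192.0, 536.3], 'p': 0.61}, {'location': [215.4, 313.5], 'p': 0.57}]
```

View pics/w1.png

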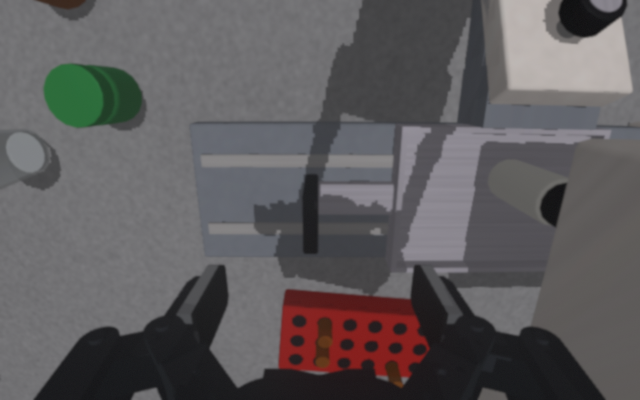

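The tab shows at (311,214), within 2–3 mm of the prediction of (307,217). The rinse bottle is on the bed at about (530,190). I'll descend and grip.

```bash
python3 -m jog '[[0,-0.15,-0.15,0.6,0],[0,0,0,0.6,0],[0,0,0,0.6,0],[0,0,0,0.6,0],[0,0,0,0.6,0],[0,0,0,0,0],[255,0,0,0,0],[255,0,0,0,0],[255,0,0,0,0],[255,0,0,0,0]]' 40
python3 -m jog '[[255,0,0,0,0],[255,0,0,0,0],[255,0,0,0,0],[255,0,-0.2,0,0],[255,-0.015,-0.4,0,0],[255,-0.015,-0.4,0,0],[255,-0.015,-0.4,0,0]]'
```

```text
t: 4.75
tool_pos: [0.6164, -0.0587, 0.0735]
tool_rot: [-3.141, 0.004, -3.104]
ft_force: [0.9, 0.0, -0.8]
grip_width: 0.455
grip_force: 0.0
t: 5.33
tool_pos: [0.6174, -0.1139, 0.0723]
tool_rot: [3.14, -0.003, -3.104]
ft_force: [-6.2, 2.1, 9.4]
grip_width: 0.13
grip_force: 41.3
```

```bash
python3 -m jog '[[255,0,-0.4,0,0],[255,0,-0.4,0,0],[255,0,-0.4,0,0],[255,0,-0.4,0,0],[255,0,-0.4,0,0],[255,0,-0.4,0,0],[255,0,-0.2,0,0],[255,0,0,0,0]]'; python3 -m jog '[[255,0,-0.1,0,0],[255,0,-0.05,0,0],[255,0,0,0,0]]'
```

```text
t: 6.0
tool_pos: [0.6211, -0.2212, 0.0723]
tool_rot: [-3.14, -0.003, -3.106]
ft_force: [-4.8, -2.3, 8.2]
grip_width: 0.131
grip_force: 41.1
t: 6.25
tool_pos: [0.6212, -0.224, 0.0724]
tool_rot: [3.14, -0.003, -3.105]
ft_force: [-5.4, 2.4, 8.9]
grip_width: 0.132
grip_force: 41.3
```

```bash
python3 -m jog '[[255,0,-0.15,0,0],[255,0,0,0,0]]'; python3 -m jog '[[0,0,0,0,0],[0,0,0,0,0],[0,0,0,0,0],[0,0,0,-0.5,0],[0,0,0,-1,0],[0,0,0,-1,0],[0,0,0,-1,0],[0,0,0,-1,0],[0,0,0,0,0]]'
python3 - <<'E'
from h import *
np.set_printoptions(precision=4,suppress=True)
for c in('top','scene'):
    d=grab(c,c+'2.png')
    for k,z in dict(rinse_mid=.082,bed=.036,handle=.082).items():
        for r in viewer.landmark_of(k,c)[:3]: print(c,k,r['p'],r['location'],at(d,r['location'],z))
a=cv2.imread('pics/top2.png')[140:280,190:490]
cv2.imwrite('pics/crop2.png',cv2.resize(a,None,fx=2.6,fy=2.6,interpolation=cv2.INTER_CUBIC))
E
```

```text
t: 6.42
tool_pos: [0.6212, -0.2239, 0.0723]
tool_rot: [3.129, -0.004, -3.106]
ft_force: [-5.0, 16.1, 10.8]
grip_width: 0.133
grip_force: 42.3
t: 7.17
tool_pos: [0.6271, -0.2329, 0.261]
tool_rot: [-3.133, 0.015, -3.105]
ft_force: [1.1, -0.2, 0.9]
grip_width: 1.0
grip_force: 0.0
top rinse_mid 0.49 [178.7, 332.0] [ 0.5979 -0.0534  0.082 ]
top bed 0.64 [176.1, 330.8] [ 0.6165 -0.0517  0.036 ]
top handle 0.7 [170.8, 385.3] [ 0.6265 -0.2366  0.082 ]
scene rinse_mid 0.49 [199.2, 347.9] [ 0.5925 -0.0396  0.082 ]
scene bed 0.88 [209.9, 358.9] [ 0.6286 -0.0589  0.036 ]
scene handle 0.68 [241.2, 377.7] [ 0.6388 -0.2314  0.082 ]
```

View pics/crop2.png

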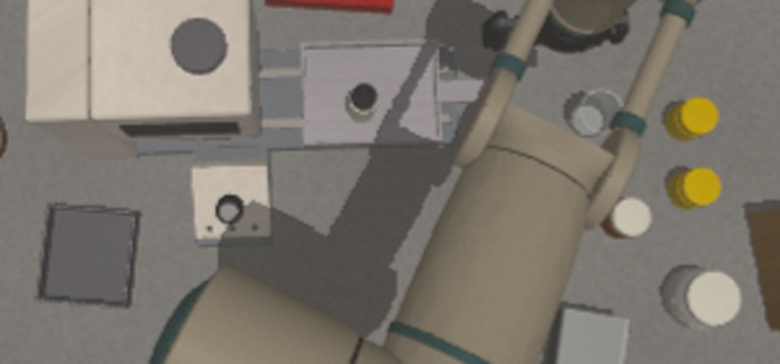

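Run:
```python
from h import *
np.set_printoptions(precision=4,suppress=True)
d=grab('top')
print(at(d,((97.5)/2.6-.5+140,(364.5)/2.6-.5+190),.128))
P=at(d,((97.5)/2.6-.5+140,(364.5)/2.6-.5+190),.128)
to([P[0],P[1],.24])
```

```text
[ 0.5943 -0.0433  0.128 ]
t 7.62 pos [ 0.6227 -0.2302  0.2496] yaw -3.104 -> xyz [0.54 4.69 0.25] twist 0.0
```

```bash
python3 -m jog '[[0,0.1,0.9,0,0],[0,0.1,0.9,0,0],[0,0.1,0.9,0,0],[0,0.1,1,0,0],[0,0.14,1,0,0],[0,0,0,0.2,0],[0,0,0,0,0]]'
python3 - <<'E'
from h import *
np.set_printoptions(precision=4,suppress=True)
d=grab('wrist','w3.png')
to([.594,-.043,.07])
print(px(d,[.594,-.043,.128]),px(d,[.594,-.043,.036]),[(r['location'],r['p']) for r in viewer.landmark_of('rinse_mid','wrist')[:2]],px(d,[.594,-.043,.082]))
E
```

```text
t: 8.2
tool_pos: [0.5934, -0.0409, 0.242]
tool_rot: [3.141, -0.003, -3.101]
ft_force: [-1.5, -0.1, -1.3]
grip_width: 1.001
grip_force: 0.0
t 8.25 pos [ 0.594  -0.0425  0.2423] yaw -3.102 -> xyz [-0.01 -0.01  4.31] twist 0.0
(np.float64(198.7548185398462), np.float64(314.96029486062474)) (np.float64(172.46467559694455), np.float64(315.93995679714)) [([185.3, 318.7], 0.68)] (np.float64(183.7872929853659), np.float64(315.5177320263333))
```

View pics/w3.png

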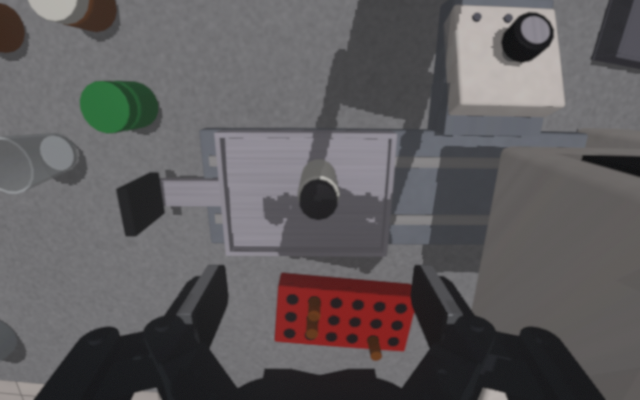

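The cap is at (318,198) against a prediction of (315,199), so it is aligned. Next I'll grasp the bottle.

```bash
python3 -m jog '[[0,0,-0.04,0.7,0],[0,0,0,0.7,0],[0,0,0,0.7,0],[0,0,0,0.7,0],[0,0,0,0.7,0],[0,0,0,0.65,0],[0,0,0,0,0],[180,0,0,0,0],[255,0,0,0,0],[255,0,0,0,0]]' 30
python3 -m jog '[[255,0,0,0,0],[255,0,0,0,0],[255,0,0,0,0],[255,0,0,-0.4,0],[255,0,0,-0.8,0],[255,0,0,-0.8,0],[255,0,0,-0.5,0],[255,0,0,0,0]]'
python3 - <<'E'
from h import *
to([.398,.318,.12],-.064)
to([.398,.318,.12])
to([.42,-.04,.17])
E
```

```text
t: 9.13
tool_pos: [0.5965, -0.0458, 0.0793]
tool_rot: [-3.141, 0.004, -3.105]
ft_force: [-0.6, 0.5, 0.4]
grip_width: 0.602
grip_force: 0.0
t: 9.8
tool_pos: [0.5977, -0.0453, 0.1827]
tool_rot: [-3.139, 0.01, -3.104]
ft_force: [0.4, -0.4, 0.1]
grip_width: 0.436
grip_force: 33.6
t 9.8 pos [ 0.5977 -0.0453  0.1827] yaw -3.104 -> xyz [5.58 8.75 1.5 ] twist 0.85
t 9.8 pos [ 0.5977 -0.0453  0.1827] yaw -3.104 -> xyz [4.66 9.27 1.5 ] twist 0.0
t 9.8 pos [ 0.5977 -0.0453  0.1827] yaw -3.104 -> xyz [4.44 0.3  0.27] twist 0.0
```

```bash
python3 -m jog '[[255,0.8,0,-0.1,0],[255,0.9,0,-0.1,0],[255,0.9,0,-0.1,0],[255,0.9,0,0,0],[255,0.9,0,0,0],[255,0.9,0.5,0,0.3],[255,0.4,0.9,0,0.3],[255,0,1,0,0.25],[255,0,1,0,0]]'
python3 -m jog '[[255,0,1,0,0],[255,0,1,0,0],[255,0,1,0,0],[255,0,1,0,0],[255,0,0.8,0,0],[255,0,0,0,0],[255,0,0,0,0]]'
python3 - <<'E'
from h import *
np.set_printoptions(precision=4,suppress=True)
to([.398,.318,.06],-.064)
d=grab('wrist','w4.png')
print(px(d,[.398,.318,.004]), px(d,[.4641,.373,.035]),px(d,[.3319,.2622,.035]),[(r['location'],r['p'],at(d,r['location'],.004)) for r in viewer.landmark_of('tray_in','wrist')[:2]])
E
```

```text
t: 10.55
tool_pos: [0.3674, 0.0838, 0.1886]
tool_rot: [-3.141, -0.001, 3.073]
ft_force: [1.7, -0.1, -1.8]
grip_width: 0.437
grip_force: 33.6
t: 11.13
tool_pos: [0.3815, 0.2758, 0.188]
tool_rot: [-3.14, -0.002, 3.081]
ft_force: [-1.1, -0.2, -1.7]
grip_width: 0.435
grip_force: 33.6
t 11.13 pos [0.3815 0.2758 0.188 ] yaw 3.081 -> xyz [-0.35  1.09  3.2 ] twist 0.03
(np.float64(189.90607549388963), np.float64(359.428826670535)) (np.float64(257.0852210101159), np.float64(417.6740615181844)) (np.float64(133.33998523821367), np.float64(299.77729424315004)) [([187.9, 371.3], 0.87, array([0.3966, 0.3305, 0.004 ]))]
```

View pics/w4.png

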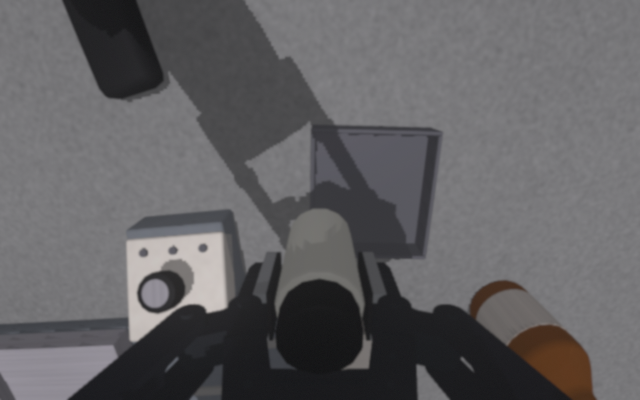

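The tray spans (312–440, 125–258), centred near (373,190), and the bottle is held upright. I'll move over the tray and lower it slowly.

```bash
python3 -m jog '[[255,-0.2,0.6,0,0],[255,-0.2,0.6,0,0],[255,0,0,0.7,0],[255,0,0,0.8,0],[255,0,0,0.8,0],[255,0,0,0.6,0],[255,0,0,0.2,0],[255,0,0,0,0]]'
python3 -m jog '[[255,0,0,0.1,0],[255,0,0,0.1,0],[255,0,0,0,0]]'
```

```text
t: 11.9
tool_pos: [0.4001, 0.3193, 0.0634]
tool_rot: [-3.138, -0.004, 3.075]
ft_force: [-0.4, 0.9, -1.5]
grip_width: 0.439
grip_force: 33.6
t: 12.15
tool_pos: [0.4023, 0.3217, 0.0582]
tool_rot: [3.14, 0.002, 3.076]
ft_force: [-0.6, 0.7, -0.9]
grip_width: 0.434
grip_force: 33.6
```

```bash
python3 -m jog '[[255,0,0,0.1,0],[255,0,0,0.1,0],[255,0,0,0,0]]';python3 -m jog '[[255,0,0,0.05,0],[255,0,0,0.05,0],[255,0,0,0,0]]'
```

```text
t: 12.4
tool_pos: [0.4013, 0.3215, 0.0491]
tool_rot: [-3.141, -0.0, 3.077]
ft_force: [-0.6, 0.0, -0.6]
grip_width: 0.434
grip_force: 33.6
t: 12.65
tool_pos: [0.4018, 0.3219, 0.047]
tool_rot: [3.141, 0.001, 3.077]
ft_force: [-2.7, -1.9, 10.7]
grip_width: 0.438
grip_force: 34.6
```

```bash
python3 -m jog '[[60,0,0,0,0],[60,0,0,0,0],[60,0,0,0,0],[60,0,0,-0.6,0],[60,0,0,-1,0],[0,0,0,-1,0],[0,0,0,-1,0],[0,0.4,-0.5,-0.2,0],[0,0.4,-1,0,0],[0,0.4,-1,0,0]]'
python3 -m jog '[[0,0,-1,0,0],[0,0,-1,0,0],[0,0,-1,0,0],[0,0,-1,0,0],[0,0,-1,0,0],[0,0,-1,0,0],[0,0,-1,0,0],[0,0,-1,0,0],[0,0,-1,0,0],[0,0,-1,0,0]]'
python3 - <<'E'
from h import *
np.set_printoptions(precision=4,suppress=True)
d=grab('top','top5.png')
g=d['color'].astype(int)
m=((g.min(2)>170)).astype(np.uint8)
n,l,st,c=cv2.connectedComponentsWithStats(m)
for i in range(1,n):
    if st[i,4]>40 and 380<c[i,0]<480 and 150<c[i,1]<280: print('white',c[i],st[i],at(d,c[i][::-1],.062))
to([.428,-.29,.2])
E
```

```text
t: 13.48
tool_pos: [0.3486, 0.2273, 0.1981]
tool_rot: [3.141, 0.002, 3.079]
ft_force: [0.4, -1.6, -0.9]
grip_width: 1.003
grip_force: 0.0
t: 14.32
tool_pos: [0.3218, -0.1736, 0.1973]
tool_rot: [-3.142, 0.001, 3.076]
ft_force: [0.7, 1.1, 0.0]
grip_width: 1.0
grip_force: 0.0
white [424.4375 215.0391] [419 209  12  13 128] [ 0.4764 -0.3724  0.062 ]
white [401.0376 229.0602] [395 223  13  13 133] [ 0.428  -0.2902  0.062 ]
white [464.3566 254.0956] [456 245  18  19 272] [ 0.3434 -0.5046  0.062 ]
t 14.37 pos [ 0.3225 -0.1822  0.1977] yaw 3.072 -> xyz [-2.82 -2.5  -0.03] twist 0.0
```

View pics/top5.png

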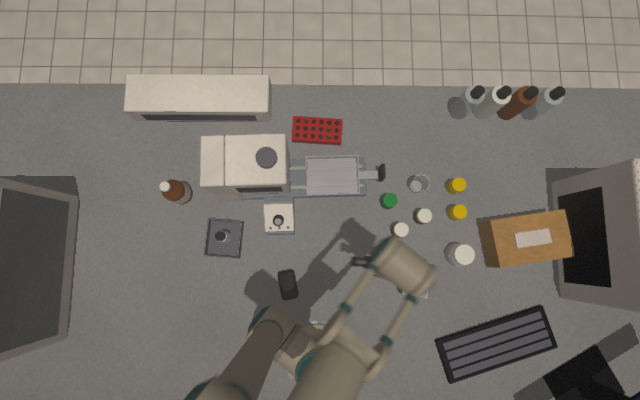

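The picture shows the bottle in the tray at (222,237). The second jar was knocked and is now at (424,215), and the first is unchanged at (401,229).

```bash
python3 -m jog '[[0,-0.9,-0.8,0,-0.2],[0,-1,-0.85,0,-0.2],[0,-0.92,-0.85,0,-0.2],[0,0,0,0.5,-0.2],[0,0,0,0,0],[0,0,0,0,0]]'
python3 - <<'E'
from h import *
np.set_printoptions(precision=4,suppress=True)
d=grab('wrist')
to([.428,-.29,.03])
print([(np.array(r['location']),r['p'],at(d,r['location'],.031)) for r in viewer.landmark_of('jar0_mid','wrist')[:5]])
g=d['color'].astype(int)
n,l,st,c=cv2.connectedComponentsWithStats(((g.min(2)>150)).astype(np.uint8))
for i in range(1,n):
    if st[i,4]>400: print('white',c[i],st[i],at(d,c[i][::-1],.062))
E
```

```text
t: 14.87
tool_pos: [0.4116, -0.2574, 0.1759]
tool_rot: [3.138, -0.004, -3.111]
ft_force: [0.2, 0.3, -0.4]
grip_width: 1.003
grip_force: 0.0
t 14.92 pos [ 0.4118 -0.2574  0.1768] yaw -3.111 -> xyz [-0.39 -0.83  3.67] twist 0.0
[]
white [ 17.9336 113.0329] [   0   63   44   92 3072] [ 0.347  -0.4978  0.062 ]
white [278.4095 201.5636] [252 188  54  30 967] [ 0.4154 -0.2897  0.062 ]
white [186.5723 259.2129] [ 163  239   54   46 1583] [ 0.4725 -0.3728  0.062 ]
```

```bash
python3 -m jog '[[0,-0.2,-0.45,0,0],[0,-0.2,-0.4,0,0],[0,0,0,0.6,0],[0,0,0,0.6,0],[0,0,0,0.6,0],[0,0,0,0.6,0],[0,0,0,0.6,0],[0,0,0,0.45,0],[0,0,0,0.1,0],[0,0,0,0,0]]' 30
python3 -m jog '[[200,0,0,0,0],[255,0,0,0,0],[255,0,0,0,0],[255,0,0,0,0],[255,0,0,0,0]]'
python3 - <<'E'
from h import *
to([.6336,-.013,.075])
E
```

```text
t: 15.8
tool_pos: [0.429, -0.2909, 0.0352]
tool_rot: [3.14, -0.001, -3.11]
ft_force: [0.3, 0.2, 0.3]
grip_width: 1.003
grip_force: 0.0
t: 16.22
tool_pos: [0.4304, -0.2923, 0.037]
tool_rot: [-3.14, 0.002, -3.11]
ft_force: [-1.1, 2.4, 7.3]
grip_width: 0.598
grip_force: 30.7
t 16.22 pos [ 0.4304 -0.2923  0.037 ] yaw -3.11 -> xyz [-5.3   6.82 -0.95] twist 0.0
```

```bash
python3 -m jog '[[255,0,0,-0.5,0],[255,0,0,-1,0],[255,0,0,-1,0],[255,0,0,-0.7,0],[255,-0.5,0.6,0,0],[255,-0.7,0.9,0,0],[255,-0.7,0.9,0,0],[255,-0.7,0.9,0,0],[255,-0.7,0.9,0,0],[255,-0.7,0.9,0,0]]'
python3 -m jog '[[255,-0.7,0.9,0,0],[255,-0.6,0.8,0,0],[255,0,0,0,0],[255,0,0,0,0]]'
python3 - <<'E'
from h import *
to([.6336,-.013,.072])
E
```

```text
t: 17.05
tool_pos: [0.5723, -0.0972, 0.1639]
tool_rot: [-3.141, 0.001, -3.111]
ft_force: [1.0, -0.8, -0.7]
grip_width: 0.596
grip_force: 32.4
t: 17.38
tool_pos: [0.6198, -0.0304, 0.1631]
tool_rot: [-3.142, 0.0, -3.106]
ft_force: [-0.4, -0.4, -1.0]
grip_width: 0.596
grip_force: 32.3
t 17.38 pos [ 0.6198 -0.0304  0.1631] yaw -3.106 -> xyz [-0.36  0.42  2.28] twist 0.0
```

```bash
python3 -m jog '[[255,-0.36,0.42,0,0],[255,0,0,0.6,0],[255,0,0,0.6,0],[255,0,0,0.6,0],[255,0,0,0.25,0],[255,0,0,0,0],[255,0,0,0.1,0],[255,0,0,0,0]]'; python3 -m jog '[[255,0,0,0.06,0],[255,0,0,0.06,0],[255,0,0,0,0]]'
```

```text
t: 18.05
tool_pos: [0.6335, -0.016, 0.0782]
tool_rot: [-3.141, 0.002, -3.111]
ft_force: [-0.6, -0.2, -1.3]
grip_width: 0.597
grip_force: 32.4
t: 18.3
tool_pos: [0.6334, -0.0154, 0.0731]
tool_rot: [-3.141, 0.002, -3.11]
ft_force: [0.1, -0.5, -1.0]
grip_width: 0.604
grip_force: 32.5
```

```bash
python3 -m jog '[[255,0,0,0.06,0],[255,0,0,0,0]]'; python3 -m jog '[[255,0,0,0.05,0],[255,0,0,0,0]]'
```

```text
t: 18.47
tool_pos: [0.6334, -0.0154, 0.073]
tool_rot: [-3.141, 0.002, -3.11]
ft_force: [-3.8, -0.5, 11.2]
grip_width: 0.595
grip_force: 33.4
t: 18.63
tool_pos: [0.6335, -0.0153, 0.0729]
tool_rot: [-3.141, 0.003, -3.11]
ft_force: [-5.4, 0.0, 20.1]
grip_width: 0.597
grip_force: 34.4
```

```bash
python3 -m jog '[[80,0,0,-0.1,0],[50,0,0,0,0],[30,0,0,0,0],[0,0,0,-0.5,0],[0,0,0,-1,0],[0,0,0,-1,0],[0,0.4,-0.8,-0.3,0],[0,0.45,-1,0,0],[0,0.45,-1,0,0],[0,0.45,-1,0,0]]'
python3 -m jog '[[0,0.45,-1,0,0],[0,0.45,-1,0,0],[0,0.45,-1,0,0],[0,0.45,-1,0,0],[0,0,0,0,0],[0,0,0,0,0]]'
python3 - <<'E'
from h import *
np.set_printoptions(precision=4,suppress=True)
d=grab('top','top6.png')
g=d['color'].astype(int)
n,l,st,c=cv2.connectedComponentsWithStats(((g.min(2)>165)).astype(np.uint8))
for i in range(1,n):
    if 60<st[i,4]<300 and 300<c[i,0]<480 and 150<c[i,1]<280: print('white',c[i],st[i],at(d,c[i][::-1],.062),at(d,c[i][::-1],.098))
d=grab('wrist','w6.png')
g=d['color'].astype(int)
n,l,st,c=cv2.connectedComponentsWithStats(((g.min(2)>150)).astype(np.uint8))
for i in range(1,n):
    if st[i,4]>400: print('white',c[i],st[i],at(d,c[i][::-1],.062))
to([.476,-.372,.034])
E
```

```text
t: 19.47
tool_pos: [0.5696, -0.1643, 0.1841]
tool_rot: [-3.141, 0.0, -3.109]
ft_force: [1.2, -0.5, -0.4]
grip_width: 1.003
grip_force: 0.0
t: 19.97
tool_pos: [0.5055, -0.3195, 0.1833]
tool_rot: [3.141, -0.001, -3.115]
ft_force: [0.1, 0.2, -0.0]
grip_width: 0.999
grip_force: 0.0
white [321.5137 167.9452] [315 162  14  13 146] [ 0.6398 -0.0181  0.062 ] [ 0.6315 -0.0172  0.098 ]
white [426.8429 216.4429] [422 210   9  12  70] [ 0.4716 -0.3806  0.062 ] [ 0.4681 -0.3693  0.098 ]
white [466.8953 255.1885] [459 245  15  20 191] [ 0.3397 -0.5131  0.062 ] [ 0.3399 -0.4981  0.098 ]
white [67.1911  8.0186] [  30    0   73   21 1073] [ 0.3651 -0.5077  0.062 ]
white [255.0785 158.4899] [ 226  130   59   58 2674] [ 0.4758 -0.37    0.062 ]
white [628.2987 345.509 ] [614 324  26  39 780] [0.6676 0.0241 0.062 ]
t 20.07 pos [ 0.5066 -0.3168  0.1834] yaw -3.111 -> xyz [ 0.8  -1.36  3.73] twist 0.0
```

View pics/w6.png

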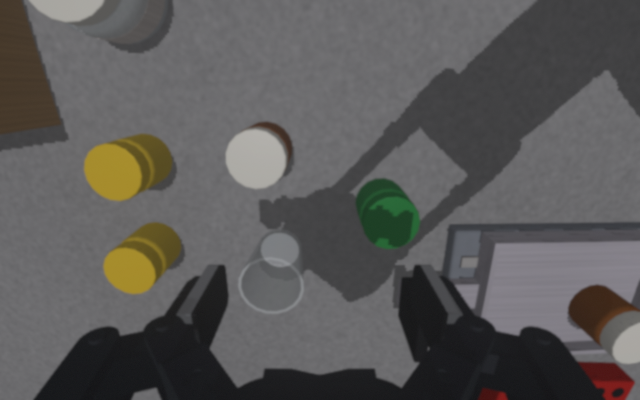

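The target jar is at (255,158), which is world (0.476,-0.371). The yellow and green look-alikes are clear of the fingers, and jar0 stands in the bed at about (610,320).

```bash
python3 -m jog '[[0,0.4,-0.65,0,0],[0,0.4,-0.68,0,0],[0,0,0,0,0],[0,0,0,0.7,0],[0,0,0,0.7,0],[0,0,0,0.7,0],[0,0,0,0.7,0],[0,0,0,0.7,0],[0,0,0,0.2,0],[0,0,0,0,0]]' 30
python3 -m jog '[[200,0,0,0,0],[255,0,0,0,0],[255,0,0,0,0],[255,0,0,0,0],[255,0,0,0,0]]'
python3 - <<'E'
from h import *
to([.5964,-.095,.072])
E
```

```text
t: 20.9
tool_pos: [0.4757, -0.3685, 0.0336]
tool_rot: [3.137, -0.004, -3.108]
ft_force: [0.9, 0.3, 0.2]
grip_width: 1.0
grip_force: 0.0
t: 21.32
tool_pos: [0.4776, -0.3722, 0.0382]
tool_rot: [-3.139, 0.003, -3.111]
ft_force: [0.5, 1.7, 6.3]
grip_width: 0.599
grip_force: 31.7
t 21.32 pos [ 0.4776 -0.3722  0.0382] yaw -3.111 -> xyz [-3.19  6.83 -0.85] twist 0.0
```

```bash
python3 -m jog '[[255,0,0,-0.5,0],[255,0,0,-1,0],[255,0,0,-1,0],[255,0,0,-0.7,0],[255,-0.3,0.6,0,0],[255,-0.4,0.9,0,0],[255,-0.4,0.9,0,0],[255,-0.4,0.9,0,0],[255,-0.4,0.9,0,0],[255,-0.4,0.9,0,0]]'
python3 -m jog '[[255,-0.4,0.9,0,0],[255,-0.3,0.6,0,0],[255,0,0,0,0],[255,0,0,0,0]]'
python3 - <<'E'
from h import *
to([.590,-.103,.076])
E
```

```text
t: 22.15
tool_pos: [0.562, -0.1632, 0.1645]
tool_rot: [-3.141, 0.0, -3.111]
ft_force: [-0.4, 0.7, -0.8]
grip_width: 0.593
grip_force: 32.2
t: 22.48
tool_pos: [0.5881, -0.1026, 0.1642]
tool_rot: [-3.141, -0.0, -3.107]
ft_force: [0.4, 0.4, -1.8]
grip_width: 0.599
grip_force: 32.2
t 22.48 pos [ 0.5881 -0.1026  0.1642] yaw -3.107 -> xyz [-0.05 -0.01  2.21] twist 0.0
```

```bash
python3 -m jog '[[255,0,0,0.6,0],[255,0,0,0.6,0],[255,0,0,0.6,0],[255,0,0,0.35,0],[255,0,0,0,0],[255,0,0,0.08,0],[255,0,0,0,0]]'; python3 -m jog '[[255,0,0,0.06,0],[255,0,0,0.06,0],[255,0,0,0,0]]'
```

```text
t: 23.07
tool_pos: [0.5881, -0.105, 0.0754]
tool_rot: [-3.141, 0.001, -3.111]
ft_force: [0.1, -0.4, -1.1]
grip_width: 0.595
grip_force: 32.7
t: 23.32
tool_pos: [0.5894, -0.1048, 0.0737]
tool_rot: [-3.14, 0.004, -3.11]
ft_force: [-2.1, -1.1, 12.3]
grip_width: 0.596
grip_force: 33.8
```

```bash
python3 -m jog '[[80,0,0,-0.05,0],[50,0,0,0,0],[30,0,0,0,0],[0,0,0,-0.5,0],[0,0,0,-1,0],[0,0,0,-1,0],[0,0,0,0,0]]'
python3 - <<'E'
from h import *
to([.621,-.224,.072])
E
```

```text
t: 23.9
tool_pos: [0.5929, -0.1052, 0.1802]
tool_rot: [-3.137, 0.015, -3.11]
ft_force: [0.5, 0.2, 0.5]
grip_width: 0.998
grip_force: 0.0
t 23.9 pos [ 0.5929 -0.1052  0.1802] yaw -3.11 -> xyz [-0.57 -2.98  2.73] twist 0.0
```

```bash
python3 -m jog '[[0,-0.2,-1,0,0],[0,-0.2,-1,0,0],[0,-0.17,-0.98,0,0],[0,0,0,0,0],[0,0,0,0,0]]'
python3 - <<'E'
from h import *
np.set_printoptions(precision=4,suppress=True)
d=grab('wrist','w7.png')
print(px(d,[.621,-.224,.1]))
to([.621,-.224,.072])
E
```

```text
t: 24.32
tool_pos: [0.6146, -0.2244, 0.1712]
tool_rot: [3.141, -0.0, -3.114]
ft_force: [-0.0, -0.3, -0.5]
grip_width: 0.999
grip_force: 0.0
(np.float64(225.14606937115002), np.float64(317.68149070307146))
t 24.37 pos [ 0.6142 -0.2227  0.1713] yaw -3.112 -> xyz [-0.17 -0.04  2.48] twist 0.0
```

View pics/w7.png

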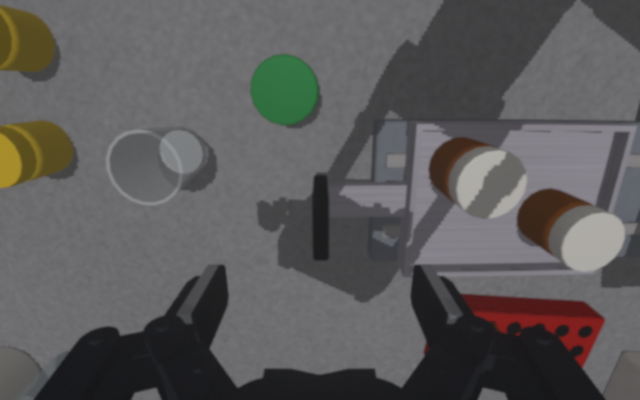

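Both jars stand in the bed at (478,180) and (570,230), and the tab is centred between the fingers at (321,217). I'll grip it and slide the carriage home.

```bash
python3 -m jog '[[0,-0.17,0,0.6,0],[0,0,0,0.6,0],[0,0,0,0.6,0],[0,0,0,0.6,0],[0,0,0,0.06,0],[200,0,0,0,0],[255,0,0,0,0],[255,0,0,0,0],[255,0,0,0,0],[255,0,0,0,0]]' 40
python3 -m jog '[[255,0,0,0,0],[255,0,0,0,0],[255,0,0.08,0,0],[255,0,0.15,0,0],[255,0,0.2,0,0],[255,0,0.25,0,0],[255,0,0.25,0,0],[255,0,0.25,0,0],[255,0,0.25,0,0],[255,0,0.25,0,0]]'
python3 -m jog '[[255,0,0.25,0,0],[255,0,0.25,0,0],[255,0,0.25,0,0],[255,0,0.25,0,0],[255,0,0.25,0,0],[255,0,0.25,0,0],[255,0,0.25,0,0],[255,0,0.25,0,0],[255,0,0.25,0,0],[255,0,0.25,0,0]]'
```

```text
t: 25.2
tool_pos: [0.6221, -0.2223, 0.0753]
tool_rot: [-3.14, 0.003, -3.11]
ft_force: [0.3, -0.4, 0.2]
grip_width: 0.3
grip_force: 0.0
t: 26.03
tool_pos: [0.6195, -0.1555, 0.075]
tool_rot: [-3.139, 0.001, -3.11]
ft_force: [-1.8, -2.8, 6.2]
grip_width: 0.135
grip_force: 40.8
t: 26.87
tool_pos: [0.6161, -0.0554, 0.0749]
tool_rot: [-3.14, 0.001, -3.11]
ft_force: [-2.3, -2.5, 7.6]
grip_width: 0.128
grip_force: 40.9
```

```bash
python3 -m jog '[[255,0,0.25,0,0],[255,0,0.25,0,0],[255,0,0.2,0,0],[255,0,0.15,0,0],[255,0,0.1,0,0],[255,0,0.1,0,0],[255,0,0.08,0,0],[255,0,0,0,0]]';  python3 -m jog '[[255,0,0.08,0,0],[255,0,0.08,0,0],[255,0,0,0,0]]'
```

```text
t: 27.53
tool_pos: [0.6146, -0.0141, 0.075]
tool_rot: [-3.133, 0.0, -3.108]
ft_force: [-2.0, -12.5, 7.0]
grip_width: 0.132
grip_force: 41.2
t: 27.78
tool_pos: [0.6147, -0.0141, 0.075]
tool_rot: [-3.122, -0.0, -3.106]
ft_force: [-3.3, -30.0, 5.8]
grip_width: 0.131
grip_force: 44.5
```

```bash
python3 -m jog '[[255,0,-0.2,0,0],[200,0,0,0,0],[100,0,0,0,0],[0,0,0,0,0],[0,0,0,0,0],[0,0,0,-0.6,0],[0,0,0,-1,0],[0,0,0,-1,0],[0,0,0,-1,0],[0,0,0,0,0]]'
python3 -m jog '[[0,1,0,0,0],[0,1,0,0,0],[0,1,0,0,0],[0,1,0,0,0],[0,1,0,0,0],[0,0.3,0.3,0,0],[0,0,1,0,0],[0,0,0.5,0,0],[0,0,0,0,0],[0,0,0,0,0]]'
python3 - <<'E'
from h import *
np.set_printoptions(precision=4,suppress=True)
rays=[]
D={}
for c in('top','scene','wrist'):
    d=grab(c,c+'8.png');D[c]=d
    for r in viewer.landmark_of('knob_grip',c)[:3]:
        print(c,r['p'],r['location'],at(d,r['location'],.1))
        if r['p']>.2 and abs(at(d,r['location'],.1)[0]-.455)<.03 and abs(at(d,r['location'],.1)[1]-.13)<.03: rays.append(ray(d,r['location'])); 
A=np.zeros((3,3));b=np.zeros(3)
for c,v in rays:
    v=v/np.linalg.norm(v);M=np.eye(3)-np.outer(v,v);A+=M;b+=M@c
P=np.linalg.solve(A,b) if len(rays)>1 else None
print(len(rays),P)
to([.455,.13,.1])
w=cv2.imread('pics/wrist8.png')
s=cv2.resize(cv2.imread('pics/scene8.png')[100:250,250:410],None,fx=2,fy=2.0,interpolation=cv2.INTER_CUBIC)
o=np.zeros((400,780,3),np.uint8);o[:,:460]=w[:,90:550];o[:300,460:]=s
cv2.imwrite('pics/mix8.png',o)
E
```

```text
t: 28.62
tool_pos: [0.6194, -0.011, 0.2266]
tool_rot: [-3.139, 0.016, -3.109]
ft_force: [1.3, -0.2, 0.6]
grip_width: 1.001
grip_force: 0.0
t: 29.45
tool_pos: [0.4006, 0.0551, 0.2177]
tool_rot: [-3.141, 0.001, -3.107]
ft_force: [-0.5, -0.3, -1.1]
grip_width: 1.0
grip_force: 0.0
scene 0.66 [170.3, 300.4] [0.4569 0.1187 0.1   ]
wrist 0.55 [250.1, 400.4] [0.4491 0.1291 0.1   ]
2 [0.4586 0.1346 0.083 ]
t 29.75 pos [0.4008 0.0534 0.2175] yaw -3.111 -> xyz [-1.41  1.87  2.94] twist 0.0
```

View pics/mix8.png

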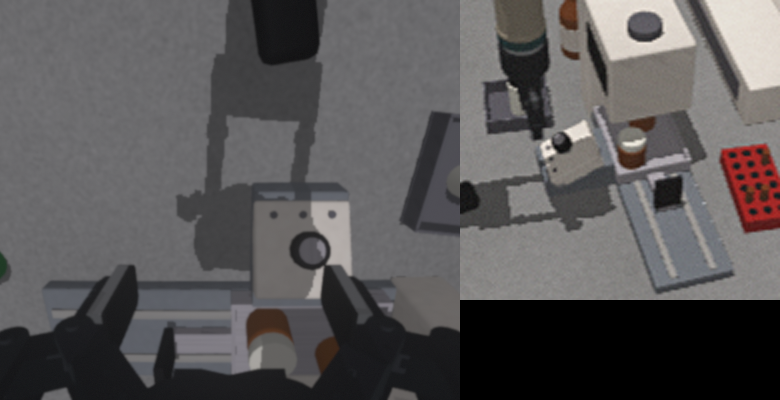

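The loaded carriage is home with both jars upright under the head. The knob is at mix (311,250), and triangulation puts its centre near (0.457, 0.131, 0.083).

```bash
python3 -m jog '[[0,0,0.6,0,0],[0,0,0.6,0,0],[0,0,0.6,0,0],[0,-0.6,0.1,0.4,0],[0,-0.6,0,0.4,0],[0,-0.2,0,0.2,0],[0,0,0,0,0],[0,0,0,0,0]]'
python3 - <<'E'
from h import *
np.set_printoptions(precision=4,suppress=True)
d=grab('wrist','w9.png')
P=np.array([.457,.131,.083])
print('pred',px(d,P),'top face',px(d,P+.011*np.array([-.4226,0,.906])))
for r in viewer.landmark_of('knob_grip','wrist')[:2]: print(r['p'],r['location'],at(d,r['location'],.083))
to([.457,.131,.072])
E
```

```text
t: 30.42
tool_pos: [0.4534, 0.1311, 0.1771]
tool_rot: [-3.141, -0.003, -3.112]
ft_force: [0.6, -0.4, 0.3]
grip_width: 1.001
grip_force: 0.0
pred (np.float64(210.66203315536396), np.float64(317.27452306030483)) top face (np.float64(209.48379568962594), np.float64(317.371032958277))
0.76 [210.8, 320.8] [0.457  0.1337 0.083 ]
t 30.52 pos [0.4534 0.1312 0.1781] yaw -3.111 -> xyz [-0.09 -0.01  2.65] twist 0.0
```

View pics/w9.png

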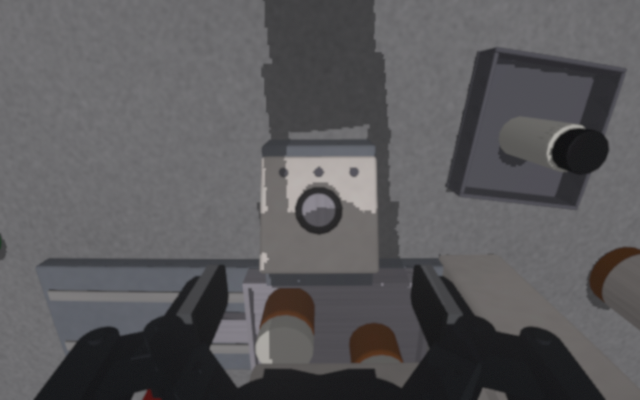

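The knob is at (318,210), matching the prediction of (317,210), and the bottle stands in the tray. I'll descend and grip.

```bash
python3 -m jog '[[0,-0.09,0,0.5,0],[0,0,0,0.6,0],[0,0,0,0.6,0],[0,0,0,0.6,0],[0,0,0,0.25,0],[0,0,0,0,0]]' 60; python3 -m jog '[[200,0,0,0,0],[255,0,0,0,0],[255,0,0,0,0],[255,0,0,0,0],[255,0,0,0,0],[255,0,0,0,0],[255,0,0,0,0]]'
```

```text
t: 31.02
tool_pos: [0.4552, 0.1313, 0.0744]
tool_rot: [-3.141, -0.005, -3.111]
ft_force: [-0.3, 0.2, 0.8]
grip_width: 1.0
grip_force: 0.0
t: 31.6
tool_pos: [0.4586, 0.1307, 0.0775]
tool_rot: [-3.139, 0.002, -3.109]
ft_force: [-1.4, -4.7, 9.1]
grip_width: 0.392
grip_force: 59.0
```

```bash
python3 -m jog '[[255,0.06,0,-0.13,0],[255,0.06,0,-0.13,0],[255,0.06,0,-0.13,0],[255,0,0,0,0]]'; python3 -m jog '[[255,0.05,0,-0.1,0],[255,0.04,0,-0.08,0],[255,0,0,0,0]]'
```

```text
t: 31.93
tool_pos: [0.4519, 0.1305, 0.0919]
tool_rot: [-3.139, 0.004, -3.109]
ft_force: [4.6, -4.4, -6.7]
grip_width: 0.396
grip_force: 63.5
t: 32.18
tool_pos: [0.4515, 0.1304, 0.093]
tool_rot: [-3.14, 0.008, -3.109]
ft_force: [22.7, -3.0, -57.6]
grip_width: 0.389
grip_force: 69.9
```

```bash
python3 -m jog '[[255,0,0,0,0],[255,-0.05,0,0.11,0],[200,0,0,0,0],[100,0,0,0,0],[0,0,0,0,0],[0,0,0,0,0],[0,0,0,0,0],[0,0,0,-0.5,0],[0,0,0,-1,0],[0,0,0,-1,0]]'; python3 -m jog '[[0,0,0,-1,0],[0,0.5,0,-0.5,0],[0,1,0,0,0],[0,1,0,0,0],[0,0,-1,0,0],[0,0,-1,0,0],[0,0,-1,0,0],[0,0,0,0,0]]'
python3 - <<'E'
from h import *
d=grab('top','t10.png');s=grab('scene','s10.png')
a=cv2.resize(d['color'][140:260,140:490,::-1],None,fx=2.2,fy=2.2,interpolation=cv2.INTER_CUBIC)
b=cv2.resize(s['color'][100:320,230:450,::-1],None,fx=1.5,fy=1.5,interpolation=cv2.INTER_CUBIC)
o=np.zeros((600,780,3),np.uint8);o[:264,:770]=a;o[266:596,:330]=b
cv2.imwrite('pics/fin.png',o)
E
```

```text
t: 33.02
tool_pos: [0.4473, 0.1316, 0.1947]
tool_rot: [3.141, -0.003, -3.11]
ft_force: [0.5, 0.1, -0.8]
grip_width: 0.999
grip_force: 0.0
t: 33.68
tool_pos: [0.3528, 0.0024, 0.255]
tool_rot: [-3.136, 0.002, -3.118]
ft_force: [0.8, 0.3, 0.5]
grip_width: 1.0
grip_force: 0.0
```

View pics/fin.png

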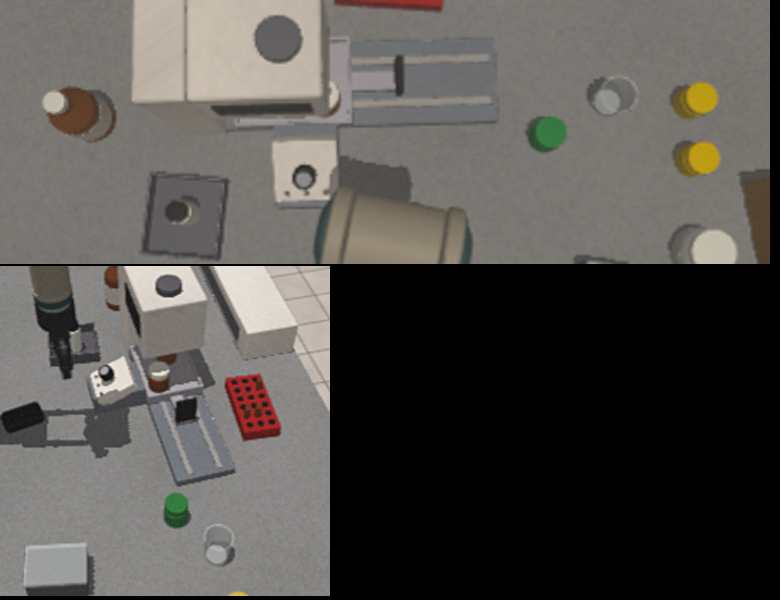

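The final view shows the carriage home with the tab at (400,75), the bottle standing in the tray at (180,211), the knob back in at (304,177), and no white-capped jars left on the bench. I'm handing in.

```bash
python3 -c "
from bench import order
print(order.finish_job())"
```

```text
the job is handed in; nothing more can be done
None
```

The job is handed in, with no verdict returned: the rinse bottle stands in the tray, both jars present stand in the carriage, it is home against its end stop, and after that the knob was pulled to its stop and sprang back in.

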